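# Uncouple the blow nozzle from the bench air outlet and park it

## Task

Take the blow nozzle out of the bench air coupling: press the coupling's sprung collar down to its stop until the nozzle pops up, then pull the nozzle straight out so that the collar springs back up by itself, and park the nozzle upright, fully home, in the free hole of the parking block. Be gentle: press the collar no harder than its stop needs, do not wrench or jam the nozzle, and leave the other things on the bench where they are.

Things in the scene. Friction and masses are not known exactly. Their poses are not given: they have to be found in the camera images.
- coupler: Bench air outlet fixed to the table: grey base plate 84 x 84 x 8 mm, hexagonal brass body, upright steel core tube 24 mm across with a bore 17.2 mm wide. Origin: centre of the underside of the base, under the bore; z up along the bore. Inside, balls lock in the nipple's groove and a sprung ejector pushes the nipple up with 2 to 5 N.
- coupler_mouth (a point): Mouth of the bore: on its axis, at the top face of the core tube, 80 mm above the table. Round the tube sits the sleeve with a flat steel collar on top, 48 mm across, 6 mm thick. The collar's upper face, when up, is 70 to 74 mm above the table: it is screwed on differently each time, and that height is not measured. Press it down 13 to 24 mm from the axis, on one or both sides.
- sleeve (a joint): How far the sprung collar is pushed down, m: 0 up, 0.008 at its stop. The spring resists with 3 N at first, 7 N at the stop; over 30 N damages it. Between about 5 and 8 mm the nozzle is unlocked and pops up 7 mm; its nose then keeps the collar 4 to 6 mm down until it is pulled 14 to 19 mm up from its locked place. Let go before the pop, the collar returns and the nozzle stays locked.
- nozzle: Loose round aluminium blow nozzle, 68 mm tall, 50 to 100 g, upright in the coupling. Origin: nose tip, at the bottom; z up. Upward: nose 16 mm across (0 to 14 mm, the first 4 mm a taper from 10 mm), groove 8 mm (14 to 20), shank 16 mm (20 to 30), ribbed grip 20 mm across (30 to 58) with a flat shoulder at 30, spout. Origin over the table: locked 51 mm, popped up 58 mm.
- nozzle_grip (a point): On the nozzle's axis, middle of its ribbed grip, 44 mm above the nose tip. After the pop, pulling out takes about 4 to 10 N of drag over 8 mm. More than 40 N between nozzle and coupling (as when pulled while locked), or 30 N between nozzle and parking block, damages it.
- park: Parking block, painted grey, fixed to the table, 140 x 50 x 40 mm high. Origin: centre of its underside; x along its length, away from the robot. The hole nearer the robot, 40 mm along -x, is free; in the other, 40 mm along +x, stands a fan-shaped nozzle fixed there (34 mm wide, top 86 mm above the table).
- park_mouth (a point): Mouth of the free hole, in the block's top face 40 mm above the table; hole 18.2 mm across, 32 mm deep, vertical, with a 1.5 mm chamfer. Parked home, the nozzle's shoulder rests on the block's top and its origin is 30 mm below this point.
- bit_tray: Bystander: tray of screwdriver bits, 72 x 115 x 24 mm, loose. Origin: centre of the underside.
- heat_sink: Bystander: copper heat sink with heat pipe, 54 x 163 x 16 mm, loose. Origin: centre of the underside.
- spudger: Bystander: nylon pry bar, 9 x 118 x 7 mm, loose. Origin: centre of the underside.
Not all that is in view belongs to the job. Of the things that look like the coupler, take the one that is farthest to the robot's left at the start.

How it is judged:
On the way, in this order (a step that is already met when the one before it is completed fails the run):
1. the collar is pushed down far enough that the balls let go and the nozzle has popped up at least 5 mm in the coupling (z of nozzle in the frame of coupler above 0.056 m and value of joint sleeve above 0.004 m and horizontal distance between nozzle and coupler below 0.004 m), for 0.1 s.
2. the nozzle is pulled clear of the coupling and the collar has sprung back up (z of nozzle in the frame of coupler above 0.075 m and value of joint sleeve below 0.0015 m), for 0.1 s.
At the end, for the whole second after the job is handed in: The nozzle stands upright (within 0.08 rad) and at rest in the free hole of the parking block, let go, its shoulder within 2 mm of the block's top and its nose within 4 mm of the hole's axis; the coupling is empty and its collar is back up (within 1.5 mm) (z of nozzle in the frame of park_mouth below -0.028 m and horizontal distance between nozzle and park_mouth below 0.004 m and angle between nozzle's own z axis and vertical below 0.08 rad and linear speed of nozzle below 0.02 m/s and value of joint sleeve below 0.0015 m); the robot touches nothing.
It fails at once if the robot presses the collar or the coupling with more than 30 N (contact force between any of the fingers, the arm and coupler above 30 N).
It fails at once if more than 40 N between nozzle and coupling (wrenched while locked, or jammed) (contact force between nozzle and coupler above 40 N).
It fails at once if the nozzle is forced against the parking block with more than 30 N (contact force between nozzle and park above 30 N).
It fails at once if a bystander is moved more than 30 mm (distance of any of bit_tray, heat_sink, spudger from where it was at the start of the episode above 0.03 m).
It also fails if it takes over 56 s, if anything falls off the work surface, if the arm or the gripper's body presses on something with over 40 N, if the wrist force passes 120 N, or if a joint passes its speed limit or range.

## Robot

A 7-joint arm with a two-finger parallel gripper is mounted at the origin on a cart in front of the work surface, level with it; the furniture and walls round the work are solid. World frame = base frame: x ahead of the robot, y to its left, z up, the work surface at z = 0. Lengths are in m, angles in rad, forces in N, time in s.
With the tool pointing down it reaches from about 0.425 to 0.875 m from the base axis. Payload 4.7 kg.
Tool frame: the origin (TCP) lies midway between the tips of the shut fingers; the grasp point (between the pads) lies 19 mm behind it; z points along the fingers, y is the direction in which the jaws open and shut (so a half turn about z gives the same grasp; the last joint's range is limited). The gripper opens to 87 mm and grips with 3 to 60 N. Pads are 19 mm wide; open, the fingers measure 117 mm over their backs; the gripper's body (75 mm by 190 mm) begins 51 mm behind the grasp point.
Start: joints at [-1.314, 0.321, -0.07, 1.45, 0.023, 1.371, -0.057], TCP at [0.156, 0.631, 0.223] pointing down, gripper open.
Joint ranges: [-2.86, 2.86], [-0.3, 2.09], [-1.38, 1.24], [0.06, 2.45], [-1.56, 4.7], [0.09, 2.05], [-2.69, 2.69]. Speed limits (rad/s): [2.57, 2.57, 3.14, 3.14, 3.14, 3.14, 3.14].

## Interface

Orientations are given as a rotation vector (axis times angle).
In Python, from bench import * gives the robot as it stands. The module is installed in compiled form; this text tells all that it offers.
- The arm moves only by the tool play_rows, never from a script. Its argument "series" is one flat list of numbers, 7 for each row, row after row: the opening in per cent of the stroke, from 0 (shut) to 100 (fully open), then the shift along the tool's x, y, z in m, then the turn, a rotation vector about the tool's x, y, z in degrees. In form: [fingers, tx, ty, tz, rx, ry, rz, fingers, tx, ty, tz, rx, ry, rz, ...]. A call has 1 to 10 rows; each row is the pose to reach, as a shift and turn from the pose commanded when the call began, along the tool's axes at that moment; what a row does not reach only later rows make up. A row lasts 1/12 s, in which the tool goes at most 41.7 mm and 7.16 degrees, less where a joint would pass 70% of its speed; a pose out of reach is approached as far as the arm can. A call with a gripper value outside its range is refused whole. The fingers move at their own pace and stop on an object; "force" is the grip in N (left out, the last holds). Time passes only in rows, so rows that repeat a pose let the fingers close. It gives the time, the measured TCP pose, the force and the opening at its end, in the units of the state.
- get_state(): the state, without advancing time (a new reading comes with each control period).
- get_image(name): name is "scene" or "top" or "wrist"; returns a dict with "frame" (384x512x3 uint8, red, green, blue), "fx", "fy", "cx", "cy" (pixels), "D" ([k1, k2, p1, p2, k3] as OpenCV has them; the pictures are not rectified), "R" (3x3) and "t" (3): a world point X has camera coordinates R X + t. Camera axes: x right, y down, z forward; pixel columns grow to the right and rows downward; lengths in m; the calibration is good to about 2 mm. A picture is of the moment at which its call begins. There is no depth.
- close_job(): hands the job in, once; it reports no verdict.
The state is a dict: "time": time; "joint_positions": joint angles; "qd": joint speeds; "joint_torque": joint torques, N m; "position": TCP position; "tool_rot": TCP orientation; "ft_force": force on the tool from outside, world axes, zero at the start; "torque": the same for the moment, N m; "grip_width": opening from 0.0 (shut) to 1.0 (fully open).
Only numpy, scipy, OpenCV 4.12 (cv2) and the standard library are available. Lean on these libraries where they do the work, as an engineer would, in place of code of your own. Each camera call takes 0.05 s, during which the arm holds its last target.

## Working session

There is one attempt and no reset: what is moved stays moved. The work goes in short steps, Python scripts to look and compute and a tool call to move; the robot and the scene stay as the last step left them, time stands still between calls to the robot, and variables do not carry over. Pictures are saved under pics/ and viewed, and the job is handed in when it is done.

Besides the shell and the picture viewer there is one more tool, called after ">>>" as name(argument=value, ...) on one line, values as JSON. play_rows: Moves the arm, as the interface text tells. Its arguments: {"type":"object","properties":{"series":{"type":"array"},"force":{"type":"number"}},"required":["series"]}

```bash
mkdir -p pics
python3 - <<'E'
from bench import *
import cv2,numpy as np
print({k:(np.round(v,4) if not isinstance(v,dict) else v) for k,v in get_state().items()})
for n in ["scene","top","wrist"]:
    d=get_image(n); cv2.imwrite(f"pics/{n}0.png",cv2.cvtColor(d["frame"],cv2.COLOR_RGB2BGR))
    print(n,d["fx"],d["fy"],d["cx"],d["cy"],d["D"],np.round(d["R"],4).tolist(),np.round(d["t"],4))
E
```

```text
{'time': np.float64(0.0), 'joint_positions': array([-1.3139,  0.3218, -0.0701,  1.4517,  0.0226,  1.3708, -0.0569]), 'qd': array([ 0.0008, -0.0001, -0.0009, -0.0017,  0.0013, -0.0016,  0.0008]), 'joint_torque': array([-1.00000e-03, -4.91284e+01, -4.04400e-01, -3.12530e+01,
       -6.38000e-02,  4.39000e-02,  2.00000e-04]), 'position': array([0.1562, 0.6304, 0.2215]), 'tool_rot': array([-3.8040e-01, -3.1183e+00,  2.9000e-03]), 'ft_force': array([-0.4531,  0.0402,  0.4411]), 'torque': array([-0.0025,  0.0173, -0.0559]), 'grip_width': np.float64(0.9988)}
scene 417.11214896705275 417.11214896705275 250.25119338364743 194.77407935733495 [-0.06182233  0.          0.          0.          0.        ] [[-0.5256, -0.8506, -0.0152], [-0.6511, 0.4137, -0.6363], [0.5475, -0.3246, -0.7713]] [-0.0433  0.5399  0.6194]
top 395.4190042010072 395.4190042010072 244.57841558441558 193.01295825037624 [-0.10425812  0.          0.          0.          0.        ] [[0.0213, -0.9998, -0.004], [-0.9952, -0.0208, -0.0957], [0.0956, 0.006, -0.9954]] [-0.3794  0.5068  0.9222]
wrist 288.9697066460652 288.9697066460652 250.0804672957392 188.1596809251893 [0.01838705 0.         0.         0.         0.        ] [[0.2405, 0.9707, -0.0024], [0.9318, -0.2301, 0.2806], [0.2718, -0.0697, -0.9598]] [-0.6476 -0.0341  0.3922]
```

View pics/scene0.png

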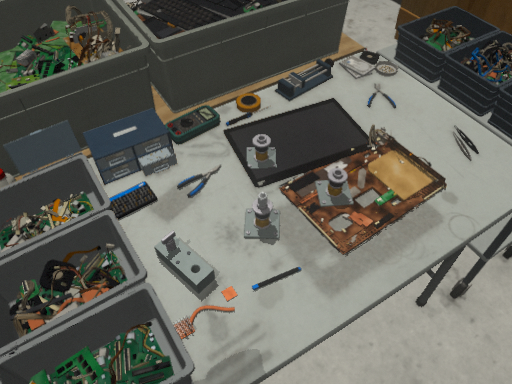

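View pics/top0.png

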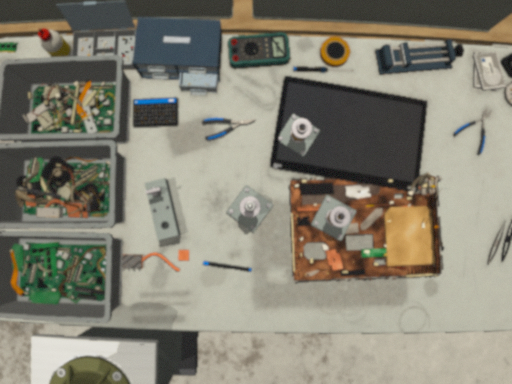

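View pics/wrist0.png

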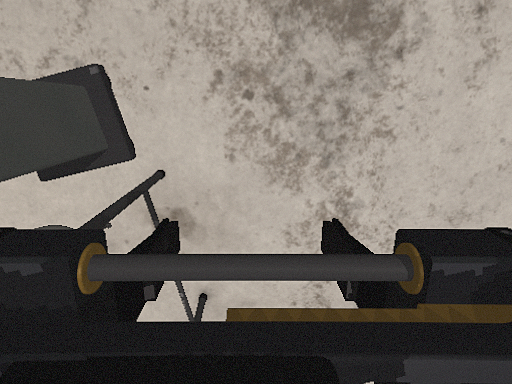

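Three things look like the coupler in the top view, at pixels (250,206), (300,130) and (338,215). The one at (250,206) has the lowest column, which means the largest y, so it is the farthest left. I'll confirm in an enlarged crop.

Run:
```python
import cv2,numpy as np
a=cv2.imread("pics/scene0.png");b=cv2.imread("pics/top0.png")
c1=cv2.resize(a[130:250,220:370],None,fx=5,fy=5,interpolation=2);cv2.imwrite("pics/c1.png",c1)
cv2.imwrite("pics/c2.png",cv2.resize(b[165:255,130:290],None,fx=5,fy=5,interpolation=2))
cv2.imwrite("pics/c3.png",cv2.resize(a[175:305,145:300],None,fx=5,fy=4.6,interpolation=2))
```

```text
(no output)
```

View pics/c1.png

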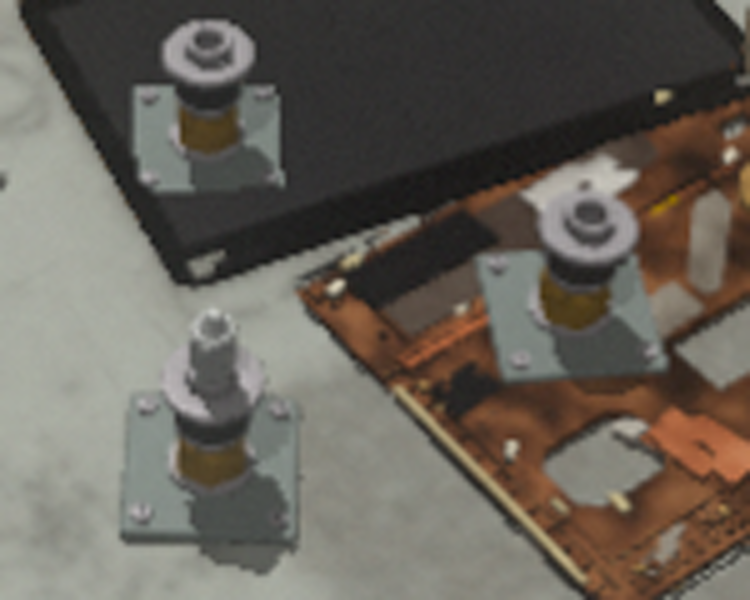

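View pics/c2.png

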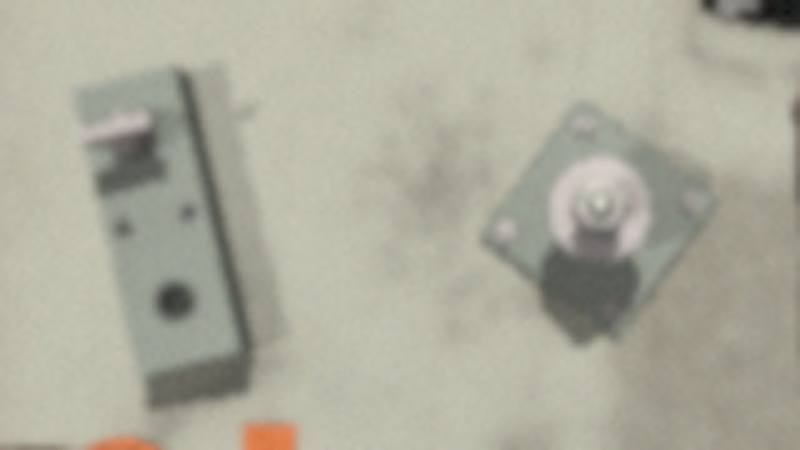

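View pics/c3.png

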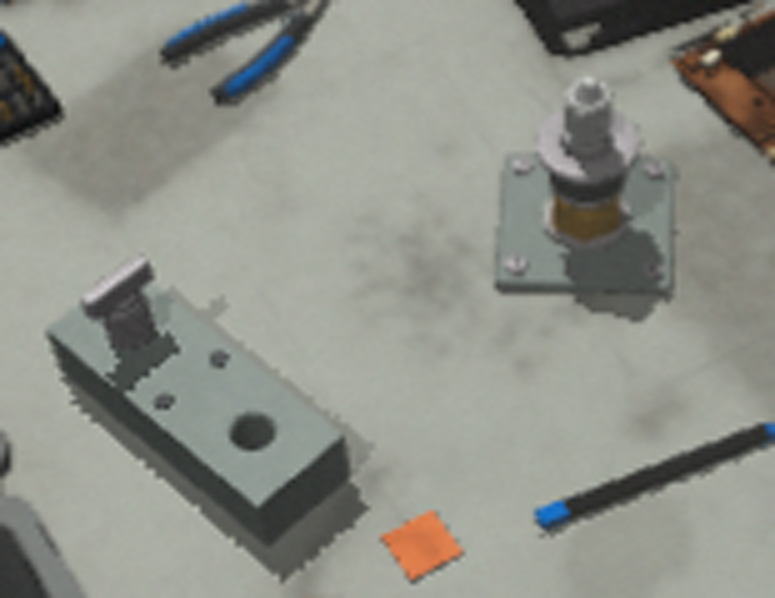

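```bash
cat > h.py <<'E'
from bench import *
import cv2,numpy as np
from scipy.spatial.transform import Rotation as Ro
def ray(d,p):
    K=np.array([[d["fx"],0,d["cx"]],[0,d["fy"],d["cy"]],[0,0,1]])
    u=cv2.undistortPoints(np.array([[p]],float),K,np.array(d["D"],float))[0,0]
    R=np.array(d["R"]);t=np.array(d["t"])
    return -R.T@t, R.T@np.array([u[0],u[1],1])
def onz(d,p,z):
    c,v=ray(d,p); return c+v*(z-c[2])/v[2]
def proj(d,X):
    K=np.array([[d["fx"],0,d["cx"]],[0,d["fy"],d["cy"]],[0,0,1]])
    return cv2.projectPoints(np.array(X,float).reshape(-1,1,3),cv2.Rodrigues(np.array(d["R"],float))[0],np.array(d["t"],float),K,np.array(d["D"],float))[0][:,0]
def tri(d1,p1,d2,p2):
    c1,v1=ray(d1,p1);c2,v2=ray(d2,p2)
    s=np.linalg.lstsq(np.c_[v1,-v2],c2-c1,rcond=None)[0]
    a=c1+s[0]*v1;b=c2+s[1]*v2
    return (a+b)/2,np.linalg.norm(a-b)
def save(d,n): cv2.imwrite(n,cv2.cvtColor(d["frame"],cv2.COLOR_RGB2BGR))
E
python3 - <<'E'
from h import *
t=get_image("top");s=get_image("scene")
def cen(d,box,f):
    x0,y0,x1,y1=box
    g=cv2.cvtColor(d["frame"],cv2.COLOR_RGB2GRAY)[y0:y1,x0:x1]
    m=f(g).astype(np.uint8)
    n,l,st,c=cv2.connectedComponentsWithStats(m)
    i=1+np.argmax(st[1:,4]); return c[i]+[x0,y0],st[i]
ht,a=cen(t,(158,218,172,232),lambda g:g<85); hs,b=cen(s,(186,260,205,277),lambda g:g<85)
print("hole",ht,a,hs,b,onz(t,ht,.04),onz(s,hs,.04),tri(t,ht,s,hs))
nt=(249.7,205.6);ns=(262.3,194.5)
print("noz",onz(t,nt,.119),onz(s,ns,.119),tri(t,nt,s,ns))
for n,p in dict(l=(226.8,212.4),tp=(246.8,185.4),r=(272.8,204.8)).items(): print("base",n,onz(t,p,.008))
# block corners top face in top view
for p in [(145.2,183.2),(165.4,178.4),(179.5,235),(159,240)]: print("blk",onz(t,p,.04))
E
```

```text
hole [164.5        224.72727273] [ 4  5  6  5 22] [194.84 268.62] [ 5  5  9  8 50] [ 0.43443743 -0.1825361   0.04      ] [ 0.43375071 -0.18101534  0.04      ] (array([ 0.43469991, -0.18170607,  0.03783514]), np.float64(0.0008849695316879085))
noz [ 0.47863158 -0.38074958  0.119     ] [ 0.47427148 -0.37697652  0.119     ] (array([ 0.47927144, -0.3805833 ,  0.1115225 ]), np.float64(0.000547607911475826))
base l [ 0.46810252 -0.32649343  0.008     ]
base tp [ 0.53488881 -0.37353881  0.008     ]
base r [ 0.48887467 -0.43756173  0.008     ]
blk [ 0.53153716 -0.13235309  0.04      ]
blk [ 0.54394154 -0.18032249  0.04      ]
blk [ 0.4113416  -0.21876701  0.04      ]
blk [ 0.39844306 -0.1708438   0.04      ]
```

```bash
cat >> h.py <<'E'
def plan(P,yawdir,s=None,R0=None,p0=None):
    """target TCP, jaw-axis world azimuth deg (tool y), tool down -> shift, turn(deg)"""
    s=get_state(); R0=Ro.from_rotvec(s["tool_rot"]) if R0 is None else R0
    p0=np.array(s["position"]) if p0 is None else p0
    a=np.radians(yawdir); y=np.array([np.cos(a),np.sin(a),0]); z=np.array([0,0,-1.]); x=np.cross(y,z)
    R1=Ro.from_matrix(np.c_[x,y,z])
    return np.round(R0.inv().apply(np.array(P)-p0),4), np.round((R0.inv()*R1).as_rotvec(degrees=True),2),R1
E
python3 - <<'E'
from h import *
R=None;p=None
for P,y in [((.45,.36,.32),26),((.52,-.02,.32),-24),((.4785,-.381,.25),-74)]:
    a,b,R=plan(P,y,None,R,p); p=np.array(P); print(a,b)
E
```

```text
[-0.3502 -0.1922 -0.0978] [-4.000e-02  2.000e-02  5.009e+01]
[-0.3722 -0.1037  0.    ] [ 0.  0. 50.]
[-0.3467  0.1089  0.07  ] [ 0.  0. 50.]
```

>>> play_rows(series=[60,-0.35,-0.192,-0.098,0,0,50,60,-0.35,-0.192,-0.098,0,0,50,60,-0.35,-0.192,-0.098,0,0,50,60,-0.35,-0.192,-0.098,0,0,50,60,-0.35,-0.192,-0.098,0,0,50,60,-0.35,-0.192,-0.098,0,0,50,60,-0.35,-0.192,-0.098,0,0,50,60,-0.35,-0.192,-0.098,0,0,50,60,-0.35,-0.192,-0.098,0,0,50,60,-0.35,-0.192,-0.098,0,0,50])

```text
time: 1.08
position: [0.4519, 0.3578, 0.3216]
tool_rot: [1.665, 2.663, 0.001]
ft_force: [1.0, 0.6, 1.0]
grip_width: 0.602
```

>>> play_rows(series=[60,-0.372,-0.104,0,0,0,50,60,-0.372,-0.104,0,0,0,50,60,-0.372,-0.104,0,0,0,50,60,-0.372,-0.104,0,0,0,50,60,-0.372,-0.104,0,0,0,50,60,-0.372,-0.104,0,0,0,50,60,-0.372,-0.104,0,0,0,50,60,-0.372,-0.104,0,0,0,50,60,-0.372,-0.104,0,0,0,50,60,-0.372,-0.104,0,0,0,50])

```text
time: 1.92
position: [0.5201, -0.028, 0.3212]
tool_rot: [2.64, 1.698, -0.0]
ft_force: [0.6, -1.0, 0.3]
grip_width: 0.599
```

Run:
```python
from h import *
s=get_state();print(s["time"],s["position"],s["joint_positions"])
print(plan((.4785,-.381,.25),-74)[:2])
```

```text
1.9167 [ 0.52011787 -0.02804549  0.32119366] [-0.61789839 -0.00479525  0.6221505   1.62808799  0.00545772  1.5157802
 -0.42387813]
(array([-0.3383,  0.1084,  0.0721]), array([1.800e-01, 3.000e-02, 4.949e+01]))
```

>>> play_rows(series=[45,-0.338,0.108,0.071,0.2,0,49.5,45,-0.338,0.108,0.071,0.2,0,49.5,45,-0.338,0.108,0.071,0.2,0,49.5,45,-0.338,0.108,0.071,0.2,0,49.5,45,-0.338,0.108,0.071,0.2,0,49.5,45,-0.338,0.108,0.071,0.2,0,49.5,45,-0.338,0.108,0.071,0.2,0,49.5,45,-0.338,0.108,0.071,0.2,0,49.5,45,-0.338,0.108,0.071,0.2,0,49.5,45,-0.338,0.108,0.071,0.2,0,49.5])

```text
time: 2.75
position: [0.4775, -0.3789, 0.2482]
tool_rot: [3.11, 0.437, -0.01]
ft_force: [-0.3, 0.1, -0.7]
grip_width: 0.45
```

Run:
```python
from h import *
s=get_state();print(s["time"],s["position"],s["joint_positions"],s["ft_force"])
d=get_image("wrist"); save(d,"pics/w1.png"); np.save("w1.npy",d,allow_pickle=True)
c=-np.array(d["R"]).T@d["t"]; print("cam",c)
print(proj(d,[(.4785,-.381,.119),(.4785,-.381,.08),(.434,-.182,.04)]))
```

```text
2.75 [ 0.47747082 -0.37892572  0.2481717 ] [-0.12633916  0.31314279  0.93841524  1.54404731 -0.24849121  1.41674662
 -0.46344216] [-0.33615836  0.13416466 -0.66130755]
cam [ 0.55206455 -0.358545    0.41049119]
[[251.29443839 178.28928625]
 [251.15660964 169.7934395 ]
 [ 92.65316278 153.44045153]]
```

View pics/w1.png

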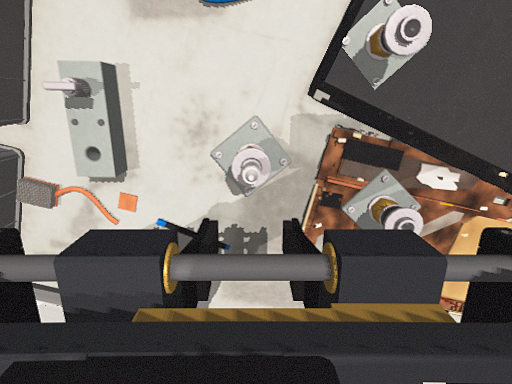

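Run:
```python
import cv2
a=cv2.imread("pics/w1.png")
l=cv2.resize(a[135:205,210:295],None,fx=8,fy=8,interpolation=2);cv2.imwrite("pics/w1a.png",l)
```

```text
(no output)
```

View pics/w1a.png

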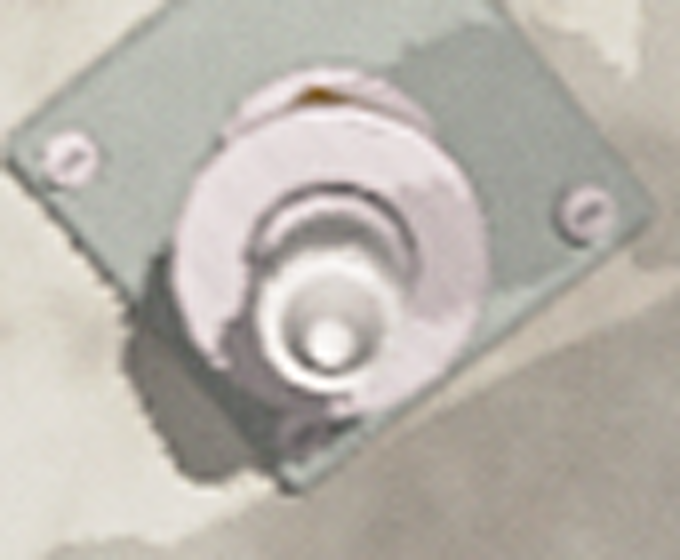

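Run:
```python
from h import *
d=np.load("w1.npy",allow_pickle=True).item()
for p,z in [((250.5,177.3),.119),((250.7,174.8),.109),((250.9,167),.072)]: print(onz(d,p,z))
g=cv2.cvtColor(d["frame"],cv2.COLOR_RGB2GRAY)[142:166,80:106]
m=(g<75).astype(np.uint8);n,l,st,c=cv2.connectedComponentsWithStats(m);i=1+np.argmax(st[1:,4]);print(c[i]+[80,142],st[i],onz(d,c[i]+[80,142],.04))
s=get_state();print(s["position"],s["tool_rot"]);print(plan((.4785,-.381,.13),-74)[:2])
```

```text
[ 0.47929521 -0.37990974  0.119     ]
[ 0.47952373 -0.38008338  0.109     ]
[ 0.47992563 -0.38030049  0.072     ]
[ 92.69767442 149.90697674] [ 7  5 13  7 43] [ 0.43859633 -0.1814915   0.04      ]
[ 0.47916933 -0.37572489  0.24858576] [-3.1086226  -0.44182733  0.007823  ]
(array([-0.0016,  0.0052,  0.1186]), array([-0.14,  0.27,  0.18]))
```

>>> play_rows(series=[42,0,0.003,0.06,0,0,0,42,0,0.003,0.1,0,0,0,42,0,0.003,0.118,0,0,0,42,0,0.003,0.118,0,0,0,42,0,0.003,0.118,0,0,0,42,0,0.003,0.118,0,0,0])

```text
time: 3.3
position: [0.484, -0.3748, 0.1338]
tool_rot: [-3.107, -0.455, -0.001]
ft_force: [0.5, 0.4, 0.2]
grip_width: 0.418
```

Run:
```python
from h import *
for i in range(3):
    s=get_state();print(s["time"],s["position"],s["tool_rot"],s["qd"].round(3) if hasattr(s["qd"],'round') else s["qd"],s["ft_force"])
    d=get_image("wrist")
save(d,"pics/w2.png");np.save("w2.npy",d,allow_pickle=True)
print(plan((.4793,-.3803,.13),-74)[:2])
print(proj(d,[(.4793,-.3803,.119),(.4793,-.3803,.072)]))
```

```text
3.3 [ 0.4839544  -0.37480099  0.13383063] [-3.10717437e+00 -4.55008478e-01 -9.13442619e-04] [ 0.001 -0.017  0.015 -0.024 -0.001 -0.006  0.005] [0.52624206 0.42248156 0.15306391]
3.35 [ 0.48420795 -0.37541674  0.1345077 ] [-3.10823638e+00 -4.54675628e-01 -2.83219881e-03] [ 0.003 -0.007  0.006 -0.004 -0.003 -0.005  0.006] [ 0.30025315 -0.57222097 -0.18103758]
3.4 [ 0.48418965 -0.37560565  0.13461717] [-3.10846058 -0.45437173 -0.00343583] [ 0.005 -0.     0.     0.006 -0.003 -0.004  0.002] [-0.00232914 -0.1937504   0.91746061]
(array([-0.0058,  0.0031,  0.0044]), array([-0.  , -0.12,  0.62]))
[[253.23575762 230.90608008]
 [252.60710733 206.99207379]]
```

View pics/w2.png

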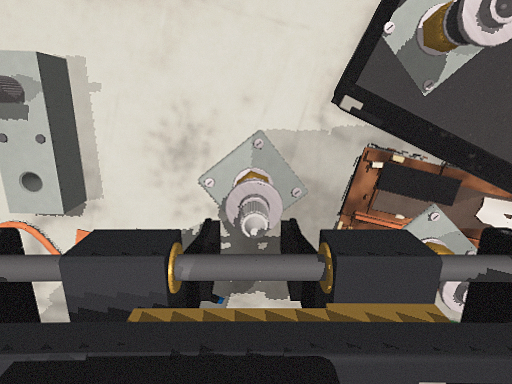

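>>> play_rows(series=[39,-0.006,0.003,0,0,0,0.6,39,-0.006,0.003,0,0,0,0.6,39,-0.006,0.003,0.015,0,0,0.6,39,-0.006,0.003,0.03,0,0,0.6,39,-0.006,0.003,0.045,0,0,0.6,39,-0.006,0.003,0.05,0,0,0.6,39,-0.006,0.003,0.05,0,0,0.6,39,-0.006,0.003,0.05,0,0,0.6])

```text
time: 4.12
position: [0.4774, -0.3796, 0.0821]
tool_rot: [-3.109, -0.436, 0.002]
ft_force: [-0.1, 0.1, 0.1]
grip_width: 0.394
```

Run:
```python
from h import *
for i in range(2):
    s=get_state();print(s["time"],s["position"],s["tool_rot"],s["ft_force"],s["grip_width"])
    d=get_image("wrist")
d=get_image("scene");save(d,"pics/s3.png")
cv2.imwrite("pics/s3a.png",cv2.resize(cv2.cvtColor(d["frame"],4)[130:260,190:340],None,fx=4,fy=4,interpolation=2))
save(get_image("wrist"),"pics/w3.png")
print(plan((.4793,-.3803,.07),-74)[:2])
```

```text
4.1167 [ 0.47743273 -0.37962826  0.08210985] [-3.10875993e+00 -4.35937426e-01  2.47954875e-03] [-0.10719967  0.12887634  0.13502843] 0.39427420953590653
4.1667 [ 0.47771794 -0.3798601   0.08252816] [-3.10929881e+00 -4.36051806e-01  1.34382445e-03] [-0.06845355 -0.25534175  0.84759559] 0.38879483415520744
(array([0.0012, 0.001 , 0.0126]), array([-0.11,  0.01, -0.01]))
```

View pics/s3a.png

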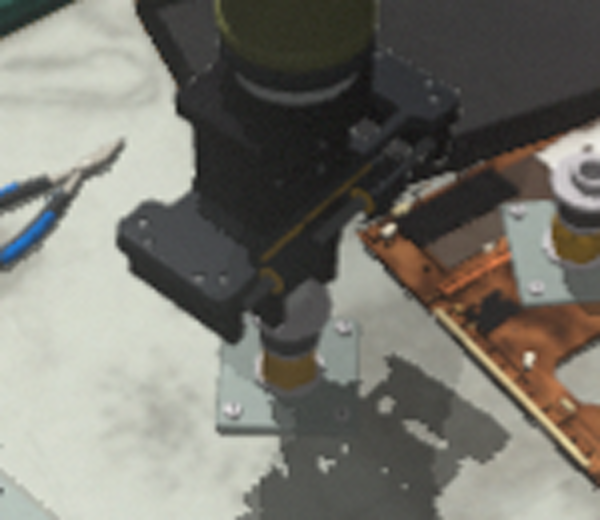

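View pics/w3.png

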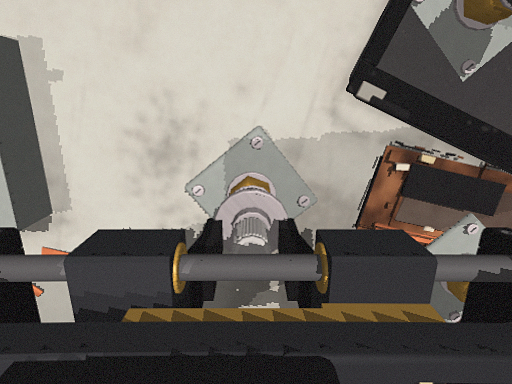

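The picture shows the fingers straddling the nozzle: inner edges at about columns 221 and 283, nozzle at 252. I'll press down in small steps.

>>> play_rows(series=[39,0.001,0.001,0.002,0,0,0,39,0.001,0.001,0.004,0,0,0,39,0.001,0.001,0.006,0,0,0,39,0.001,0.001,0.008,0,0,0,39,0.001,0.001,0.009,0,0,0,39,0.001,0.001,0.01,0,0,0,39,0.001,0.001,0.011,0,0,0,39,0.001,0.001,0.011,0,0,0])

```text
time: 4.98
position: [0.4787, -0.3799, 0.0705]
tool_rot: [-3.108, -0.437, 0.002]
ft_force: [-0.6, 0.1, 2.8]
grip_width: 0.389
```

>>> play_rows(series=[39,0,0,0.001,0,0,0,39,0,0,0.002,0,0,0,39,0,0,0.003,0,0,0,39,0,0,0.003,0,0,0])

```text
time: 5.32
position: [0.4788, -0.3799, 0.0675]
tool_rot: [-3.108, -0.437, 0.002]
ft_force: [-0.0, -0.1, 5.0]
grip_width: 0.393
```

>>> play_rows(series=[39,0,0,0.001,0,0,0,39,0,0,0.002,0,0,0,39,0,0,0.002,0,0,0])

```text
time: 5.57
position: [0.4788, -0.38, 0.0663]
tool_rot: [-3.108, -0.437, 0.002]
ft_force: [-1.1, 1.0, 8.8]
grip_width: 0.388
```

>>> play_rows(series=[39,0,0,0.0005,0,0,0,39,0,0,0.001,0,0,0,39,0,0,0.001,0,0,0])

```text
time: 5.82
position: [0.4789, -0.3801, 0.0663]
tool_rot: [-3.108, -0.436, 0.001]
ft_force: [-2.8, 3.4, 15.3]
grip_width: 0.388
```

Run:
```python
from h import *
s=get_state();print(s["time"],s["position"],s["ft_force"])
d=get_image("wrist");save(d,"pics/w4.png")
a=cv2.imread("pics/w3.png")[150:270,190:310];b=cv2.imread("pics/w4.png")[150:270,190:310]
cv2.imwrite("pics/w4a.png",cv2.resize(np.hstack([a,b]),None,fx=3.3,fy=3.3,interpolation=2))
```

```text
5.8167 [ 0.47894314 -0.38011177  0.06625256] [-2.82926608  3.43147737 15.28142759]
```

View pics/w4a.png

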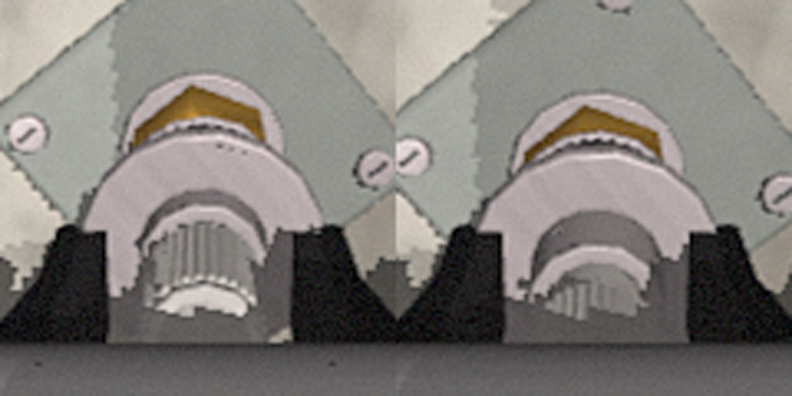

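Force rose to 15 N without travel, so the collar is at its stop. I'll ease off and look for the pop.

>>> play_rows(series=[39,0,0,-0.001,0,0,0,39,0,0,-0.004,0,0,0,39,0,0,-0.01,0,0,0,39,0,0,-0.017,0,0,0,39,0,0,-0.024,0,0,0,39,0,0,-0.029,0,0,0,39,0,0,-0.029,0,0,0,39,0,0,-0.029,0,0,0])

```text
time: 6.53
position: [0.4788, -0.38, 0.0939]
tool_rot: [-3.108, -0.437, 0.002]
ft_force: [0.2, -0.5, 0.4]
grip_width: 0.384
```

Run:
```python
from h import *
d=get_image("wrist");save(d,"pics/w5.png");np.save("w5.npy",d,allow_pickle=True)
s=get_state();print(s["time"],s["position"],s["ft_force"])
b=cv2.imread("pics/w5.png")[140:270,180:320]
cv2.imwrite("pics/w5a.png",cv2.resize(b,None,fx=5,fy=4.5,interpolation=2))
d=get_image("scene");save(d,"pics/s5.png")
cv2.imwrite("pics/s5a.png",cv2.resize(cv2.cvtColor(d["frame"],4)[180:250,230:300],None,fx=8,fy=8,interpolation=2))
for zt in (.109,.116): print(proj(np.load("w5.npy",allow_pickle=True).item(),[(.4793,-.3803,zt),(.4793,-.3803,zt+.01)]))
print(plan((.4793,-.3803,.094),-74)[:2])
```

```text
6.5833 [ 0.47866531 -0.3797588   0.09345274] [-0.61821983 -0.8177505   0.13806883]
[[249.01916554 243.60767465]
 [248.90890191 252.40675617]]
[[248.94341083 249.65303695]
 [248.82307896 259.25477787]]
(array([ 0.0006,  0.0008, -0.0008]), array([-0.2,  0.1, -0. ]))
```

View pics/w5a.png

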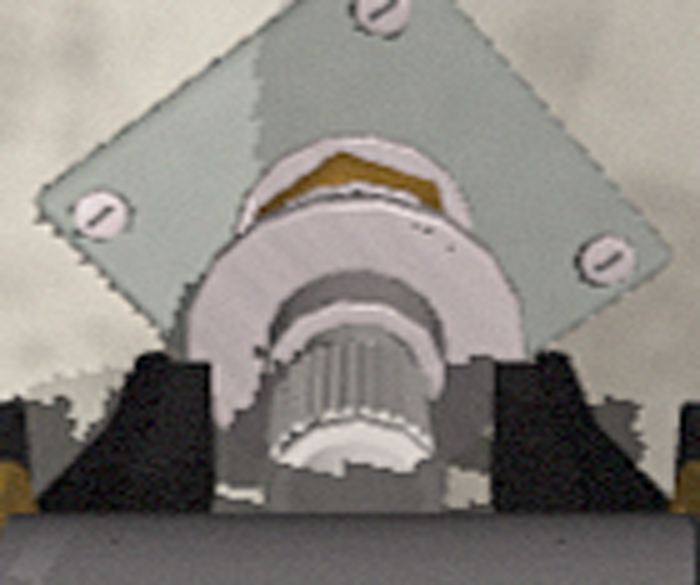

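View pics/s5a.png

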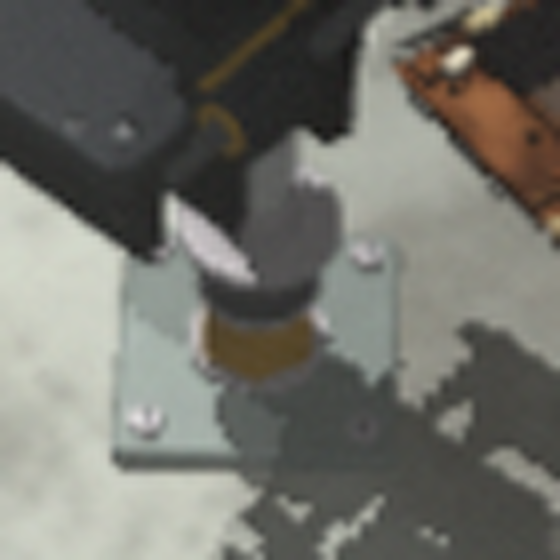

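Run:
```python
from h import *
d=np.load("w5.npy",allow_pickle=True).item()
c=np.array([.4793,-.3803,0]);a=np.radians(np.arange(0,360,2))
def top(r,z):
    P=proj(d,c+np.c_[r*np.cos(a),r*np.sin(a),0*a+z]);i=np.argmin(P[:,1]);return P[i].round(1),np.round([P[:,0].min(),P[:,0].max()],1)
print("tube .080",top(.012,.08),"meas 207.3")
for z in (.109,.116): print("grip",z,top(.010,z),"meas 233.3, cols 233.6-267")
for z in (.074,.070,.068): print("collar",z,top(.024,z),"meas 183.8")
```

```text
tube .080 (array([249.3, 206. ]), array([231.1, 267.4])) meas 207.3
grip 0.109 (array([249. , 227.3]), array([231.3, 266.7])) meas 233.3, cols 233.6-267
grip 0.116 (array([248.9, 232.7]), array([230.5, 267.4])) meas 233.3, cols 233.6-267
collar 0.074 (array([249.3, 185.7]), array([214. , 284.6])) meas 183.8
collar 0.07 (array([249.3, 184. ]), array([214.7, 284. ])) meas 183.8
collar 0.068 (array([249.3, 183.2]), array([215.1, 283.7])) meas 183.8
```

The rim row matches a nozzle that has popped up (measured 233.3, predicted 232.7), and the collar is held down. I'll grip it.

>>> play_rows(series=[28,0,0,0,0,0,0,24,0,0,0,0,0,0,10,0,0,0,0,0,0,0,0,0,0,0,0,0,0,0,0,0,0,0,0,0,0,0,0,0,0,0,0,0,0,0,0,0,0], force=25)

```text
time: 7.22
position: [0.4786, -0.3801, 0.0934]
tool_rot: [-3.108, -0.436, 0.003]
ft_force: [-1.0, -0.9, -2.1]
grip_width: 0.222
```

>>> play_rows(series=[0,0,0,-0.002,0,0,0,0,0,0,-0.004,0,0,0,0,0,0,-0.006,0,0,0,0,0,0,-0.008,0,0,0,0,0,0,-0.01,0,0,0,0,0,0,-0.012,0,0,0,0,0,0,-0.014,0,0,0,0,0,0,-0.016,0,0,0,0,0,0,-0.019,0,0,0,0,0,0,-0.022,0,0,0])

```text
time: 8.05
position: [0.4787, -0.3799, 0.1158]
tool_rot: [-3.108, -0.437, 0.003]
ft_force: [0.2, 0.0, -1.0]
grip_width: 0.222
```

>>> play_rows(series=[0,0,0,-0.004,0,0,0,0,0,0,-0.01,0,0,0,0,0,0,-0.02,0,0,0,0,0,0,-0.035,0,0,0,0,0,0,-0.05,0,0,0,0,0,0,-0.06,0,0,0,0,0,0,-0.06,0,0,0,0,0,0,-0.06,0,0,0])

```text
time: 8.72
position: [0.4791, -0.3803, 0.1762]
tool_rot: [-3.109, -0.437, 0.001]
ft_force: [0.2, 0.7, -1.5]
grip_width: 0.223
```

Run:
```python
from h import *
d=get_image("wrist");save(d,"pics/w6.png");np.save("w6.npy",d,allow_pickle=True)
s=get_state();print(s["time"],s["position"],s["tool_rot"],s["ft_force"],s["grip_width"])
d=get_image("scene");save(d,"pics/s6.png")
cv2.imwrite("pics/s6a.png",cv2.resize(cv2.cvtColor(d["frame"],4)[150:250,220:310],None,fx=6,fy=6,interpolation=2))
```

```text
8.7667 [ 0.4787533  -0.37990067  0.17530398] [-3.10779998e+00 -4.36585999e-01  2.80805159e-03] [ 0.00751334 -0.7827825  -1.18227321] 0.22188624639533253
```

View pics/w6.png

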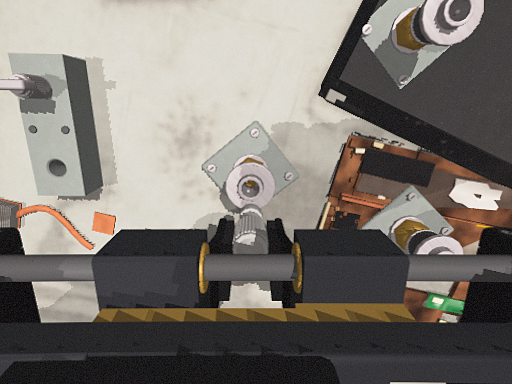

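View pics/s6a.png

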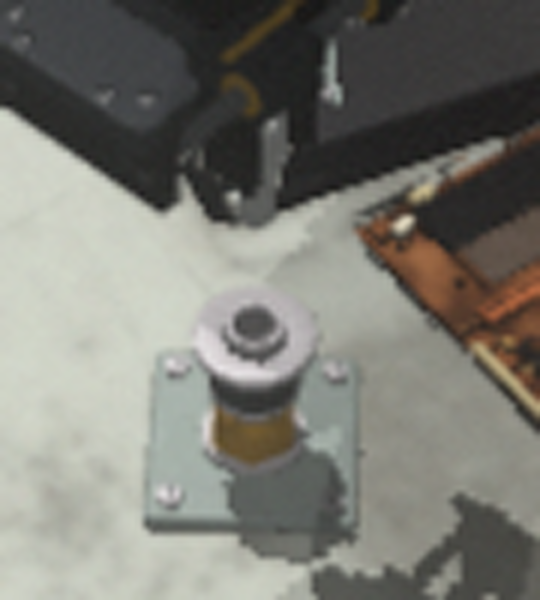

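Run:
```python
import cv2
a=cv2.imread("pics/w6.png")
cv2.imwrite("pics/w6h.png",cv2.resize(a[145:190,30:90],None,fx=12,fy=12,interpolation=2))
cv2.imwrite("pics/w6m.png",cv2.resize(a[155:220,215:285],None,fx=9,fy=9,interpolation=2))
b=cv2.imread("pics/top0.png");cv2.imwrite("pics/t0h.png",cv2.resize(b[210:240,148:184],None,fx=16,fy=16,interpolation=2))
```

```text
(no output)
```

View pics/w6h.png

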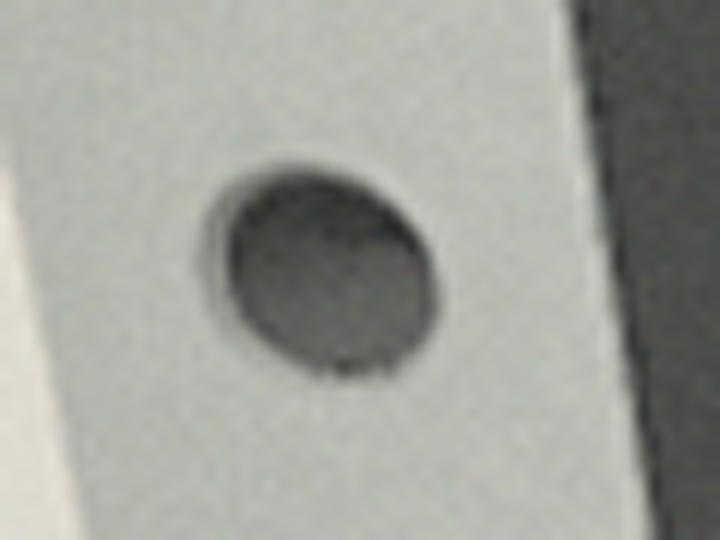

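View pics/w6m.png

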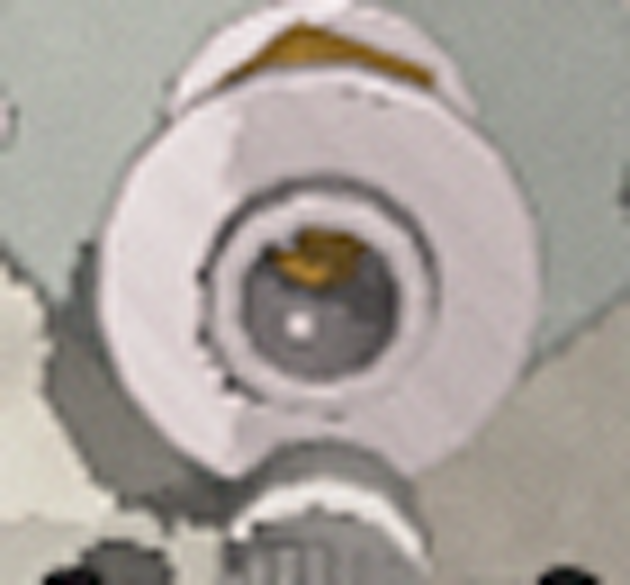

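View pics/t0h.png

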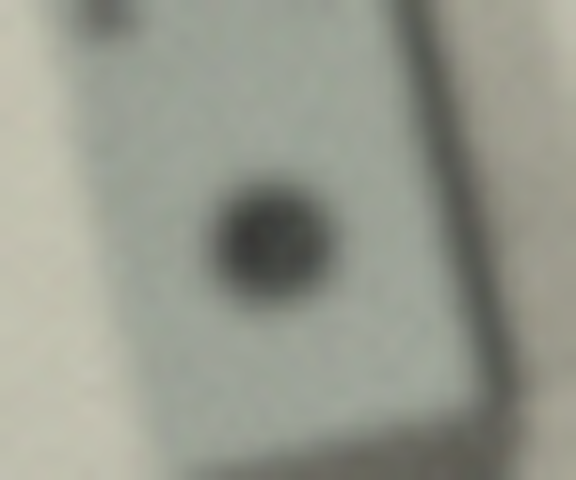

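Run:
```python
from h import *
d=np.load("w6.npy",allow_pickle=True).item()
a=np.radians(np.arange(0,360,2))
def box(c,r,z):
    P=proj(d,np.c_[c[0]+r*np.cos(a),c[1]+r*np.sin(a),0*a+z]);return np.round(np.r_[P.min(0),P.max(0)],2)
h=(.4342,-.182)
print("hole inner",box(h,.0091,.0385),"outer",box(h,.0106,.04))
f=lambda x0,y0,x1,y1,ox,oy,k:np.round([ox+x0/k-.5+.5/k,oy+y0/k-.5+.5/k,ox+x1/k-.5+.5/k,oy+y1/k-.5+.5/k],2)
print("meas inner",f(232,172,440,378,30,145,12))
m=(.4793,-.3803)
print("bore",box(m,.0086,.08),"meas",f(243,232,400,382,215,155,9))
print("tube",box(m,.012,.08),"meas",f(210,190,437,415,215,155,9))
print("collar",box(m,.024,.074),"meas",f(98,65,542,485,215,155,9))
t=get_image("top");print(onz(t,(148+273/16-.5,210+243/16-.5),.039))
```

```text
hole inner [ 47.77 158.22  65.61 175.16] outer [ 45.31 157.05  66.2  176.87]
meas inner [ 48.87 158.88  66.21 176.04]
bore [240.03 179.33 258.44 196.99] meas [241.56 180.33 259.   197.  ]
tube [236.39 175.76 262.08 200.41] meas [237.89 175.67 263.11 200.67]
collar [224.11 161.68 274.43 210.06] meas [225.44 161.78 274.78 208.44]
[ 0.43454527 -0.18247335  0.039     ]
```

Run:
```python
from h import *
d=np.load("w6.npy",allow_pickle=True).item()
H=onz(d,((48.87+66.21)/2,(158.88+176.04)/2),.0385);M=onz(d,((237.89+263.11)/2,(175.67+200.67)/2),.08)
print(H,M,H-M)
T=np.array([.4787,-.38,0])+(H-M);print(T)
s=get_state();print(s["time"],s["position"]);print(plan((T[0],T[1],.17),-74)[:2])
```

```text
[ 0.43367788 -0.18289459  0.0385    ] [ 0.47969401 -0.38141714  0.08      ] [-0.04601613  0.19852255 -0.0415    ]
[ 0.43268387 -0.18147745 -0.0415    ]
8.8667 [ 0.47846377 -0.37962418  0.17461938]
(array([ 0.0106, -0.2031,  0.0055]), array([-0.25,  0.13, -0.01]))
```

>>> play_rows(series=[0,0.001,-0.02,0,0,0,0,0,0.003,-0.05,0,0,0,0,0,0.005,-0.08,0,0,0,0,0,0.006,-0.115,0,0,0,0,0,0.008,-0.15,0,0,0,0,0,0.01,-0.18,0,0,0,0,0,0.011,-0.2,0,-0.2,0.1,0,0,0.011,-0.203,0,-0.2,0.1,0,0,0.011,-0.203,0,-0.2,0.1,0,0,0.011,-0.203,0,-0.2,0.1,0])

```text
time: 9.7
position: [0.4334, -0.1827, 0.176]
tool_rot: [3.11, 0.436, 0.001]
ft_force: [1.0, -0.7, -1.9]
grip_width: 0.218
```

>>> play_rows(series=[0,0,0,0.015,0,0,0,0,0,0,0.035,0,0,0,0,0,0,0.055,0,0,0,0,0,0,0.07,0,0,0,0,0,0,0.075,0,0,0,0,0,0,0.075,0,0,0,0,0,0,0.075,0,0,0])

```text
time: 10.28
position: [0.4337, -0.1833, 0.1014]
tool_rot: [3.11, 0.434, -0.0]
ft_force: [0.5, -0.2, -0.1]
grip_width: 0.221
```

Run:
```python
from h import *
d=get_image("wrist");save(d,"pics/w7.png");np.save("w7.npy",d,allow_pickle=True)
s=get_state();print(s["time"],s["position"],s["tool_rot"],s["ft_force"],s["grip_width"])
print(plan((.4332,-.1816,.08),-74)[:2])
cv2.imwrite("pics/w7a.png",cv2.resize(cv2.cvtColor(d["frame"],4)[180:280,190:310],None,fx=6,fy=6,interpolation=2))
d=get_image("scene");save(d,"pics/s7.png")
cv2.imwrite("pics/s7a.png",cv2.resize(cv2.cvtColor(d["frame"],4)[200:310,140:240],None,fx=5,fy=5,interpolation=2))
```

```text
10.3333 [ 0.43417596 -0.18306096  0.10193295] [3.10985882e+00 4.34791319e-01 1.96360590e-03] [ 0.27334379 -0.06135522 -0.70211045] 0.22145247870371731
(array([-0.0006, -0.0017,  0.0219]), array([ 0.09, -0.06, -0.08]))
```

View pics/w7a.png

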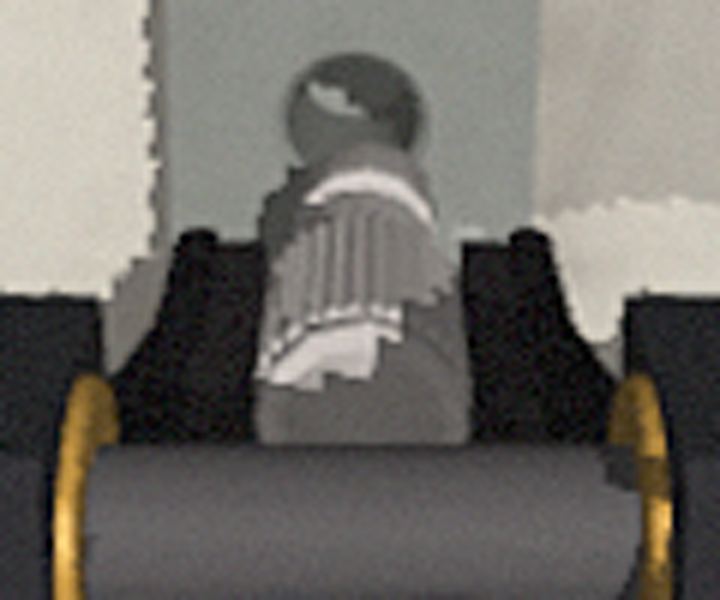

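View pics/s7a.png

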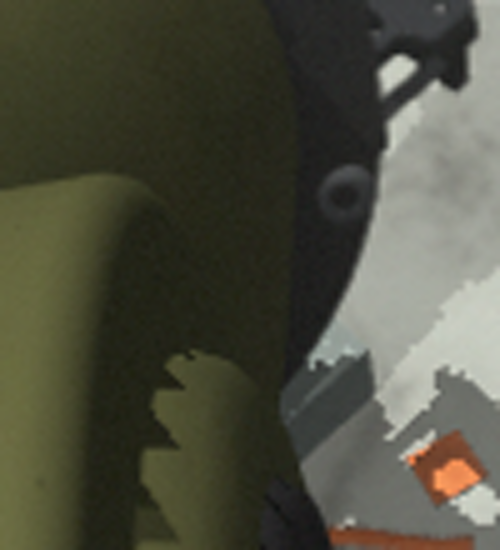

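Run:
```python
from h import *
d=np.load("w7.npy",allow_pickle=True).item()
s=get_state();p=np.array(s["position"]);R=Ro.from_rotvec(s["tool_rot"]);print(p)
print("nose,tcp,top:",proj(d,[p+R.apply([0,0,.0355]),p,p+R.apply([0,0,-.0225])]))
a=np.radians(np.arange(0,360,2))
for c in [(.4332,-.1816),(.4337,-.1829),(.4345,-.1824)]:
    P=proj(d,np.c_[c[0]+.0091*np.cos(a),c[1]+.0091*np.sin(a),0*a+.0385]);print(c,P.min(0),P.max(0))
b=cv2.cvtColor(d["frame"],4)[180:260,215:285]
cv2.imwrite("pics/w7b.png",cv2.resize(np.clip(b.astype(float)*1.6,0,255).astype(np.uint8),None,fx=8,fy=7.5,interpolation=2))
```

```text
[ 0.43433739 -0.18284021  0.10210866]
nose,tcp,top: [[248.33660445 211.06907959]
 [248.02912109 231.9288745 ]
 [247.76395393 249.90332632]]
(0.4332, -0.1816) [235.535517   189.20302156] [257.62000771 210.14471787]
(0.4337, -0.1829) [237.21724724 189.05481982] [259.30444958 210.0024304 ]
(0.4345, -0.1824) [236.88509055 187.98814257] [258.99599998 208.98050877]
```

View pics/w7b.png

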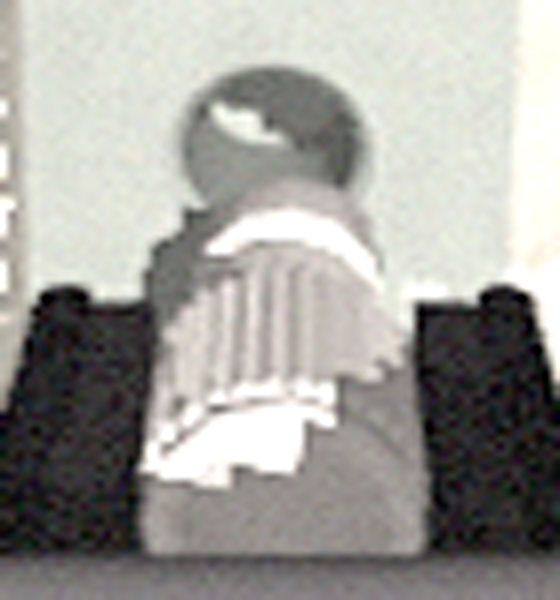

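Measured, the nose is about 2 mm to the tool's +y of the hole axis (columns 252 and 249.4), and the plan gives 1.7 mm. I'll correct that, then lower gently.

>>> play_rows(series=[0,0,-0.002,0,0,0,0,0,0,-0.002,0,0,0,0,0,0,-0.002,0.008,0,0,0,0,0,-0.002,0.014,0,0,0,0,0,-0.002,0.018,0,0,0,0,0,-0.002,0.018,0,0,0,0,0,-0.002,0.018,0,0,0])

```text
time: 10.97
position: [0.4325, -0.1801, 0.0826]
tool_rot: [3.111, 0.437, -0.001]
ft_force: [1.0, 0.2, -1.3]
grip_width: 0.221
```

Run:
```python
from h import *
d=get_image("wrist");save(d,"pics/w8.png");np.save("w8.npy",d,allow_pickle=True)
s=get_state();print(s["time"],s["position"],s["tool_rot"],s["ft_force"])
b=cv2.cvtColor(d["frame"],4)[180:260,215:285]
cv2.imwrite("pics/w8b.png",cv2.resize(np.clip(b.astype(float)*1.6,0,255).astype(np.uint8),None,fx=8,fy=7.5,interpolation=2))
```

```text
11.0167 [ 0.43285961 -0.18014664  0.08296068] [ 3.11057162e+00  4.36671725e-01 -1.92390423e-04] [-0.29528683  0.56544188 -0.07621308]
```

View pics/w8b.png

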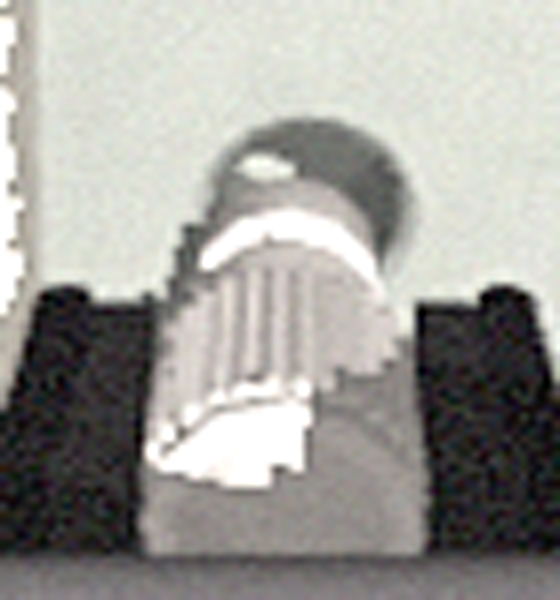

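>>> play_rows(series=[0,0,0.001,0,0,0,0,0,0,0.002,0,0,0,0,0,0,0.002,0,0,0,0,0,0,0.002,0,0,0,0])

```text
time: 11.35
position: [0.4337, -0.1821, 0.0833]
tool_rot: [3.111, 0.437, 0.001]
ft_force: [-0.4, 0.1, -1.2]
grip_width: 0.22
```

Run:
```python
from h import *
d=get_image("wrist");save(d,"pics/w9.png");np.save("w9.npy",d,allow_pickle=True)
s=get_state();print(s["time"],s["position"],s["tool_rot"],s["ft_force"])
b=cv2.cvtColor(d["frame"],4)[180:260,215:285]
cv2.imwrite("pics/w9b.png",cv2.resize(np.clip(b.astype(float)*1.6,0,255).astype(np.uint8),None,fx=8,fy=7.5,interpolation=2))
p=np.array(s["position"]);a=np.radians(np.arange(0,360,2))
for nm,r,z,c in [("nose r8",.008,p[2]-.0355+.004,p),("nose r8 z14",.008,p[2]-.0355+.014,p),("hole",.0091,.0385,(.4332,-.1816)),("chamf",.0106,.04,(.4332,-.1816))]:
    P=proj(d,np.c_[c[0]+r*np.cos(a),c[1]+r*np.sin(a),0*a+z]);print(nm,P.min(0),P.max(0))
```

```text
11.4 [ 0.43365724 -0.18207923  0.08327101] [3.11070680e+00 4.36623306e-01 1.11276494e-03] [-0.03126932  0.10375274 -1.31867129]
nose r8 [237.47755853 203.34928003] [259.70882057 224.13800503]
nose r8 z14 [236.88059099 208.23211794] [260.18879555 229.91005929]
hole [235.98643131 196.53530348] [259.8049276  218.94455076]
chamf [233.91937112 195.24778639] [261.84654088 221.50558503]
```

View pics/w9b.png

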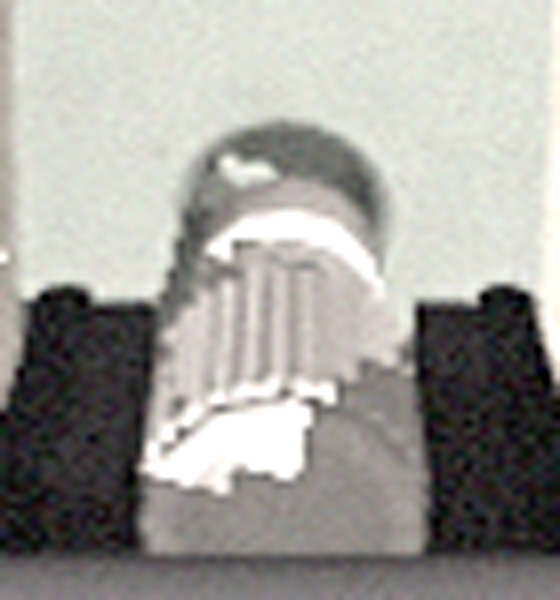

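>>> play_rows(series=[0,0.0003,-0.0007,0,0,0,0,0,0.0003,-0.0007,0.003,0,0,0,0,0.0003,-0.0007,0.006,0,0,0,0,0.0003,-0.0007,0.008,0,0,0,0,0.0003,-0.0007,0.01,0,0,0,0,0.0003,-0.0007,0.012,0,0,0,0,0.0003,-0.0007,0.014,0,0,0,0,0.0003,-0.0007,0.014,0,0,0])

```text
time: 12.07
position: [0.4333, -0.1812, 0.0687]
tool_rot: [3.111, 0.437, -0.001]
ft_force: [-0.3, -0.4, -1.2]
grip_width: 0.224
```

>>> play_rows(series=[0,0,0,0.002,0,0,0,0,0,0,0.004,0,0,0,0,0,0,0.006,0,0,0,0,0,0,0.008,0,0,0,0,0,0,0.01,0,0,0,0,0,0,0.012,0,0,0,0,0,0,0.012,0,0,0])

```text
time: 12.65
position: [0.4334, -0.1811, 0.0567]
tool_rot: [3.111, 0.437, -0.0]
ft_force: [0.1, 0.1, -0.8]
grip_width: 0.224
```

>>> play_rows(series=[0,0,0,0.002,0,0,0,0,0,0,0.004,0,0,0,0,0,0,0.006,0,0,0,0,0,0,0.008,0,0,0,0,0,0,0.009,0,0,0,0,0,0,0.009,0,0,0])

```text
time: 13.15
position: [0.4335, -0.1812, 0.0479]
tool_rot: [3.111, 0.437, -0.0]
ft_force: [-0.5, 0.5, -1.0]
grip_width: 0.217
```

>>> play_rows(series=[0,0,0,0.001,0,0,0,0,0,0,0.002,0,0,0,0,0,0,0.002,0,0,0])

```text
time: 13.4
position: [0.4336, -0.1812, 0.046]
tool_rot: [3.111, 0.437, 0.0]
ft_force: [-0.1, 0.9, -0.3]
grip_width: 0.226
```

Run:
```python
from h import *
d=get_image("wrist");save(d,"pics/w10.png")
s=get_state();print(s["time"],s["position"],s["ft_force"],s["grip_width"])
b=cv2.cvtColor(d["frame"],4)[180:260,205:295]
cv2.imwrite("pics/w10b.png",cv2.resize(np.clip(b.astype(float)*1.6,0,255).astype(np.uint8),None,fx=8,fy=7,interpolation=2))
```

```text
13.45 [ 0.4336377  -0.18120679  0.04608516] [ 0.50323474  0.34518513 -0.40387417] 0.22198019673462024
```

View pics/w10b.png

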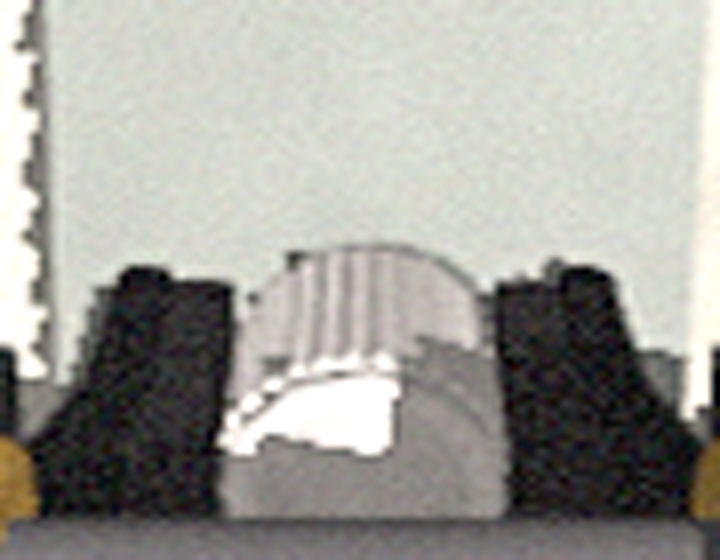

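>>> play_rows(series=[0,0,0,0.0005,0,0,0,0,0,0,0.001,0,0,0,0,0,0,0.001,0,0,0])

```text
time: 13.7
position: [0.4338, -0.1813, 0.0456]
tool_rot: [-3.111, -0.437, -0.001]
ft_force: [-1.2, -0.4, 4.0]
grip_width: 0.225
```

The shoulder is seated (about 5 N change in force). I'll release gradually and rise.

>>> play_rows(series=[24,0,0,0,0,0,0,28,0,0,0,0,0,0,34,0,0,0,0,0,0,38,0,0,0,0,0,0,38,0,0,0,0,0,0,38,0,0,-0.01,0,0,0,38,0,0,-0.03,0,0,0,38,0,0,-0.06,0,0,0,38,0,0,-0.09,0,0,0,38,0,0,-0.12,0,0,0])

```text
time: 14.53
position: [0.4332, -0.1816, 0.167]
tool_rot: [3.111, 0.435, 0.001]
ft_force: [0.6, -0.1, -0.8]
grip_width: 0.38
```

>>> play_rows(series=[38,-0.02,0.01,-0.03,0,0,0,38,-0.02,0.02,-0.05,0,0,0,38,0,0.04,-0.05,0,0,0,38,0,0.08,-0.05,0,0,0,38,0,0.08,-0.05,0,0,0,38,0,0.08,-0.05,0,0,0])

```text
time: 15.03
position: [0.455, -0.2602, 0.2151]
tool_rot: [3.109, 0.43, -0.005]
ft_force: [0.1, 0.3, -1.0]
grip_width: 0.384
```

Run:
```python
from h import *
d=get_image("wrist");save(d,"pics/w11.png");np.save("w11.npy",d,allow_pickle=True)
s=get_state();print(s["time"],s["position"],s["ft_force"],s["grip_width"])
save(get_image("top"),"pics/t11.png");save(get_image("scene"),"pics/s11.png")
```

```text
15.0833 [ 0.45496959 -0.25875525  0.21509783] [-0.13867688  0.60078607 -0.33832658] 0.3793338486952023
```

View pics/w11.png

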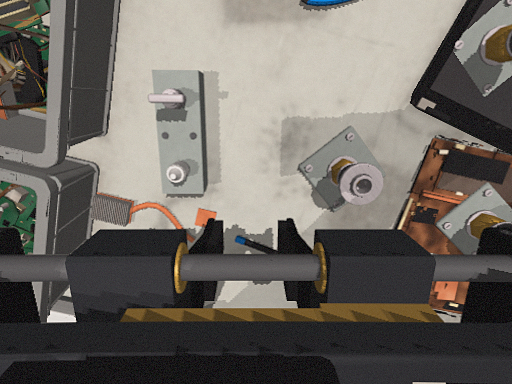

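View pics/s11.png

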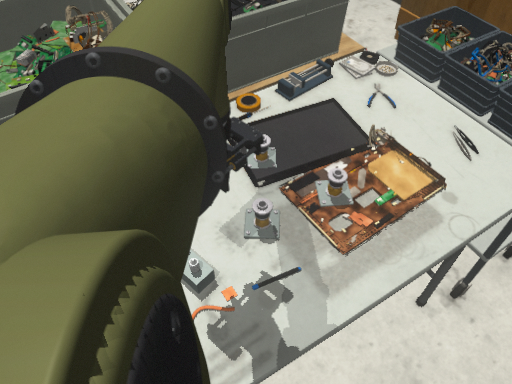

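Run:
```python
from h import *
d=np.load("w11.npy",allow_pickle=True).item()
a=np.radians(np.arange(0,360,2))
for nm,c,r,z in [("grip rim home",(.4335,-.1816),.010,.068),("grip rim +7mm",(.4335,-.1816),.010,.075),("tip",(.4335,-.1816),.001,.078),("mouth tube",(.4793,-.3803),.012,.08),("collar .074",(.4793,-.3803),.024,.0743),("collar .069",(.4793,-.3803),.024,.0693)]:
    P=proj(d,np.c_[c[0]+r*np.cos(a),c[1]+r*np.sin(a),0*a+z]);print(nm,P.min(0).round(1),P.max(0).round(1))
b=cv2.cvtColor(d["frame"],4)
A=cv2.resize(b[145:205,150:210],None,fx=6.5,fy=8,interpolation=2);B=cv2.resize(b[145:215,330:390],None,fx=6.5,fy=480/70,interpolation=2)
cv2.imwrite("pics/w11b.png",np.hstack([A,B]))
```

```text
grip rim home [165.5 165.5] [183.8 183.2]
grip rim +7mm [163.7 166.9] [182.4 184.9]
tip [171.4 175.8] [173.3 177.6]
mouth tube [351.5 175. ] [374.2 196.5]
collar .074 [338.7 162.8] [383.2 205.2]
collar .069 [337.3 161.9] [381.2 203.7]
```

View pics/w11b.png

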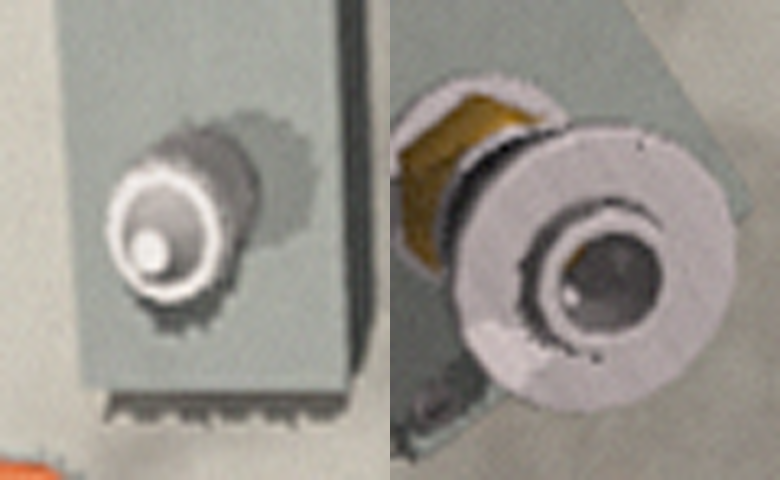

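The rim matches the fully home height and the collar matches the up position. Handing in.

```bash
python3 -c "
from bench import *
print(close_job())"
```

```text
the job is handed in; nothing more can be done
None
```

I took the nozzle out of the leftmost coupling, the only one of the three holding a nozzle, and parked it in the free hole. The job is handed in at about 15 s of robot time, and no verdict was reported.

- **Press and pop:** I pressed the collar to its stop with both fingertips, peaking at about 15 N. The wrist view then showed the nozzle popped up (rim row 233.3 measured, 232.7 predicted).
- **Pull out:** I pulled the nozzle straight out.
- **Parking:** I corrected the alignment over the hole by up to 2 mm; one correction overshot and I took it back. The nozzle seated with about 5 N of force before I let go.
- **Last checks:** In the wrist image the nozzle's rim is within about 1 px of the fully home position. The coupling is empty, and the collar's outline fits the up position. The gripper was clear with no force on it. The visible bench things, including the spudger, looked unmoved by eye; I did not measure them. The arm hid part of the bench in the last scene view, and I saved a final top view but never looked at it.

**Disagreement:** The cameras and the measured tool position differed by 1 to 2 mm, so I worked from relative offsets within one picture.

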